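# Lay out basin fittings for refitting, in reverse order

### The job

The three fittings stand in the blue dishes in the order in which they came off the basin, and they go back on in the reverse order. Move them to the orange dishes so that their left-to-right order, as the robot sees it, is reversed: the leftmost of the blue row into the rightmost orange dish, the middle one into the middle dish, the rightmost into the leftmost dish. Leave each standing upright on the floor of its dish, and do not disturb the roll of tape between the rows.

Things in the scene. Friction and masses are not known exactly. Their poses are not given: they have to be found in the camera images.
- tee: Grey PVC pipe tee, 80 mm tall, about 0.13 kg. Upright on a round foot 48 mm across. Origin: centre of the underside, on the upright axis; z up. Top collar 48 mm in diameter from 56 to 80 mm height: grip there. Side branch (31 mm in diameter, at 24 to 56 mm height) points along its own -x (at the start roughly towards the robot) and ends 52 mm from the axis.
- trap: White plastic bottle siphon trap, 84 mm tall, about 0.16 kg. Upright on a round foot 48 mm across. Origin: centre of the underside, on the upright axis; z up. Top nut 40 mm in diameter from 54 to 84 mm height: grip there. Side outlet (28 mm in diameter, at 26 to 54 mm height) points along its own -x (at the start roughly towards the robot) and ends 56 mm from the axis.
- lever: Chrome mixer lever: round cap 52 mm tall with a flat lever, about 0.3 kg. Upright on a round foot 48 mm across. Origin: centre of the underside, on the upright axis; z up. Cap 48 mm in diameter up to 44 mm height: grip it across its own y. Lever (16 mm wide, at 37 to 57 mm height) points along its own -x (at the start roughly towards the robot) and ends 78 mm from the axis.
- from_1: One of three blue dishes in a row, each holding a fitting at the start. Square dish, 80 x 80 mm (74 inside), rim 10 mm high, floor 3 mm thick, fixed on a 6 mm steel strip, about 100 mm from the next. Origin: centre of its underside; a fitting stands 3 mm higher. y runs along the row, to the left seen from the robot; x across it, away from the robot. Numbers do not tell the place.
- from_2: One of three blue dishes in a row, each holding a fitting at the start. Square dish, 80 x 80 mm (74 inside), rim 10 mm high, floor 3 mm thick, fixed on a 6 mm steel strip, about 100 mm from the next. Origin: centre of its underside; a fitting stands 3 mm higher. y runs along the row, to the left seen from the robot; x across it, away from the robot. Numbers do not tell the place.
- from_3: One of three blue dishes in a row, each holding a fitting at the start. Square dish, 80 x 80 mm (74 inside), rim 10 mm high, floor 3 mm thick, fixed on a 6 mm steel strip, about 100 mm from the next. Origin: centre of its underside; a fitting stands 3 mm higher. y runs along the row, to the left seen from the robot; x across it, away from the robot. Numbers do not tell the place.
- to_1: One of three orange dishes in a row, empty at the start. Square dish, 80 x 80 mm (74 inside), rim 10 mm high, floor 3 mm thick, fixed on a 6 mm steel strip, about 100 mm from the next. Origin: centre of its underside; a fitting stands 3 mm higher. y runs along the row, to the left seen from the robot; x across it, away from the robot. Numbers do not tell the place.
- to_2: One of three orange dishes in a row, empty at the start. Square dish, 80 x 80 mm (74 inside), rim 10 mm high, floor 3 mm thick, fixed on a 6 mm steel strip, about 100 mm from the next. Origin: centre of its underside; a fitting stands 3 mm higher. y runs along the row, to the left seen from the robot; x across it, away from the robot. Numbers do not tell the place.
- to_3: One of three orange dishes in a row, empty at the start. Square dish, 80 x 80 mm (74 inside), rim 10 mm high, floor 3 mm thick, fixed on a 6 mm steel strip, about 100 mm from the next. Origin: centre of its underside; a fitting stands 3 mm higher. y runs along the row, to the left seen from the robot; x across it, away from the robot. Numbers do not tell the place.
- tape: Bystander: roll of yellow thread-seal tape lying flat on the shelf between the two rows, 56 mm in diameter, 19 mm high. Origin: centre of its underside.
Things that resemble listed ones, but are neither listed nor needed, are in the scene too. What is shaped like the tee but pink is not meant. What is shaped like the trap but pink is not meant.

How it is judged (in metres and radians):
At the end, for the whole second after the job is handed in: Each fitting stands in the orange dish that mirrors its starting place (tee started in from_1, trap from_2, lever from_3): leftmost to rightmost, middle to middle. Axis within 20 mm of the dish centre, origin 0 to 6 mm above its underside, upright within 0.1 rad, at rest, tape not moved ((horizontal distance between tee and to_1 below 0.02 m or horizontal distance between tee and to_2 below 0.02 m or horizontal distance between tee and to_3 below 0.02 m) and z of tee in the frame of to_1 between 0 and 0.006 m and (not (y of from_1 in the frame of from_2 above 0 m and y of from_1 in the frame of from_3 above 0 m) or (y of tee in the frame of to_1 below 0.05 m and y of tee in the frame of to_2 below 0.05 m and y of tee in the frame of to_3 below 0.05 m)) and (not (y of from_1 in the frame of from_2 below 0 m and y of from_1 in the frame of from_3 below 0 m) or (y of tee in the frame of to_1 above -0.05 m and y of tee in the frame of to_2 above -0.05 m and y of tee in the frame of to_3 above -0.05 m)) and angle between each of tee, trap, lever's own z axis and vertical below 0.1 rad and linear speed of each of tee, trap, lever below 0.02 m/s and angular speed of each of tee, trap, lever below 0.2 rad/s and (horizontal distance between trap and to_1 below 0.02 m or horizontal distance between trap and to_2 below 0.02 m or horizontal distance between trap and to_3 below 0.02 m) and z of trap in the frame of to_1 between 0 and 0.006 m and (not (y of from_2 in the frame of from_1 above 0 m and y of from_2 in the frame of from_3 above 0 m) or (y of trap in the frame of to_1 below 0.05 m and y of trap in the frame of to_2 below 0.05 m and y of trap in the frame of to_3 below 0.05 m)) and (not (y of from_2 in the frame of from_1 below 0 m and y of from_2 in the frame of from_3 below 0 m) or (y of trap in the frame of to_1 above -0.05 m and y of trap in the frame of to_2 above -0.05 m and y of trap in the frame of to_3 above -0.05 m)) and (horizontal distance between lever and to_1 below 0.02 m or horizontal distance between lever and to_2 below 0.02 m or horizontal distance between lever and to_3 below 0.02 m) and z of lever in the frame of to_1 between 0 and 0.006 m and (not (y of from_3 in the frame of from_1 above 0 m and y of from_3 in the frame of from_2 above 0 m) or (y of lever in the frame of to_1 below 0.05 m and y of lever in the frame of to_2 below 0.05 m and y of lever in the frame of to_3 below 0.05 m)) and (not (y of from_3 in the frame of from_1 below 0 m and y of from_3 in the frame of from_2 below 0 m) or (y of lever in the frame of to_1 above -0.05 m and y of lever in the frame of to_2 above -0.05 m and y of lever in the frame of to_3 above -0.05 m))); the robot touches nothing.
It fails at once if the roll of tape is moved more than 15 mm (distance of tape from where it was at the start of the episode above 0.015 m).
It also fails if it takes over 96 s, if anything falls off the work surface, if the arm or the gripper's body presses on something with over 40 N, if the wrist force passes 120 N, or if a joint passes its speed limit or range.

### The arm

A 7-joint arm with a two-finger parallel gripper is mounted at the origin on the work surface. World frame = base frame: x ahead of the robot, y to its left, z up, the work surface at z = 0. Lengths are in mm, angles in rad, forces in N, time in s.
With the tool pointing down it reaches from about 400 to 875 mm from the base axis. Payload 4.4 kg.
Tool frame: the origin (TCP) lies at the very end of the fingers, on their centre line; the grasp point (between the pads) lies 19 mm behind it; z points along the fingers, y is the line along which they close (so a half turn about z gives the same grasp; the last joint's range is limited). The gripper opens to 85 mm and grips with 20 to 120 N. Pads are 22 mm wide; open, the fingers measure 114 mm over their backs; the gripper's body (76 mm by 85 mm) begins 54 mm behind the grasp point. The pads swing forward as they close: fully open they stand 13 mm farther back than shut.
Start: joints at [1.074, 0.628, 0.038, 1.517, -0.027, 0.996, -0.02], TCP at [271.468, -590.613, 206.613] pointing down, gripper open.
Joint ranges: [-3.06, 3.06], [-0.37, 2.12], [-1.25, 1.32], [0.18, 2.47], [-1.1, 4.24], [0.23, 1.98], [-2.94, 2.94]. Speed limits (rad/s): [2.57, 2.57, 3.14, 3.14, 3.14, 3.14, 3.14].

### API

Orientations are given as [roll, pitch, yaw] about the fixed x, y, z axes, in that order (R = Rz(yaw) Ry(pitch) Rx(roll)).
In Python, from cell import read_state, get_image, camera_params, finish_job gives the robot as it stands.
- The arm moves only by the tool arm_command, never from a script. Its argument "deltas" is a list of rows, each an object of numbers: "dx", "dy", "dz": the shift along the world's x, y, z in m; "yaw": the turn about the world's z in degrees; "jaw": the opening, from 0 (shut) to 1 (fully open). A call has 1 to 20 rows; each row is the pose to reach, as a shift and turn from the pose commanded when the call began; what a row does not reach only later rows make up. A row lasts 1/10 s, in which the tool goes at most 50 mm and 8.59 degrees, less where a joint would pass 70% of its speed; a pose out of reach is approached as far as the arm can. A call with a gripper value outside its range is refused whole. The fingers move at their own pace and stop on an object; the grip force is fixed at half the most. Time passes only in rows, so rows that repeat a pose let the fingers close. It gives the time, the measured TCP pose, the force, the opening and the grip force at its end, in the units of the state.
- read_state(): the state, without advancing time (a new reading comes with each control period).
- get_image(name): name is "scene" or "top" or "wrist"; returns (picture, depth): 480x640x3 uint8, red, green, blue; 480x640 float32, mm along the optical axis (not along the pixel's ray), 0 where there is no reading.
- camera_params(name): a dict with "camera_matrix" (3x3 intrinsics, pixels), "extrinsics" (4x4, takes a point from camera to world coordinates). Camera axes: x right, y down, z forward; pixel columns grow to the right and rows downward; lengths in mm; the calibration is good to about 2 mm. A picture is of the moment at which its call begins: read the wrist's pose just before it. camera_params takes no time and is no camera call; for the wrist camera it gives the pose at the moment of the call.
- finish_job(): hands the job in; it is judged then, once.
The state is a dict: "clock": time; "qpos": joint angles; "qd": joint speeds; "tau": joint torques, N m; "eef_pos": TCP position; "tool_rot": TCP orientation; "force": force on the tool from outside, world axes, zero at the start; "torque": the same for the moment, N m; "width": finger opening in mm; "gripper_force": force on a finger pad.
Only numpy, scipy, OpenCV 4.12 (cv2) and the standard library are available. Lean on these libraries where they do the work, as an engineer would, in place of code of your own. Each camera call takes 0.05 s, during which the arm holds its last target. There are 200 camera calls.

## Working session

There is one attempt and no reset: what is moved stays moved. The work goes in short steps, Python scripts to look and compute and a tool call to move; the robot and the scene stay as the last step left them, time stands still between calls to the robot, and variables do not carry over. Pictures are saved under pics/ and viewed, at most 14 in all, crops included, and the job is handed in when it is done.

Besides the shell and the picture viewer there is one more tool, called after "Emit:" by a JSON object that holds its "api" and its "payload". arm_command: Moves the arm, as the interface text tells. Its arguments: {"type":"object","properties":{"deltas":{"type":"array"}},"required":["deltas"]}

```bash
mkdir -p pics; ls; python3 - <<'E'
from cell import *
import cv2,numpy as np
np.set_printoptions(precision=3,suppress=True)
s=read_state();print(s)
for n in("scene","top"):
    im,d=get_image(n);cv2.imwrite(f"pics/{n}0.png",im[:,:,::-1]);np.savez(f"{n}0.npz",im=im,d=d)
    p=camera_params(n);print(n,p["camera_matrix"],p["extrinsics"])
E
```

```text
pics
{'clock': 0.0, 'qpos': array([ 1.074,  0.629,  0.038,  1.518, -0.027,  0.996, -0.02 ]), 'qd': array([-0.001,  0.001, -0.   , -0.001,  0.   , -0.001,  0.   ]), 'tau': array([  0.   , -56.34 ,   1.227, -19.344,   0.011,   0.011,   0.   ]), 'eef_pos': array([ 271.165, -589.975,  205.664]), 'tool_rot': array([-3.14 ,  0.   ,  0.431]), 'force': array([ 0.74 ,  1.418, -0.403]), 'torque': array([-0.018, -0.018,  0.008]), 'gripper_force': 0.0, 'width': 85.79237069560286}
scene [[436.198   0.    318.163]
 [  0.    436.198 233.836]
 [  0.      0.      1.   ]] [[ -0.654   0.574  -0.493 883.323]
 [  0.756   0.501  -0.421 292.132]
 [  0.005  -0.648  -0.762 581.323]
 [  0.      0.      0.      1.   ]]
top [[439.485   0.    314.446]
 [  0.    439.485 243.116]
 [  0.      0.      1.   ]] [[ -0.023  -0.985   0.17  372.501]
 [ -1.      0.024   0.006   0.351]
 [ -0.01   -0.17   -0.985 777.633]
 [  0.      0.      0.      1.   ]]
```

View pics/top0.png

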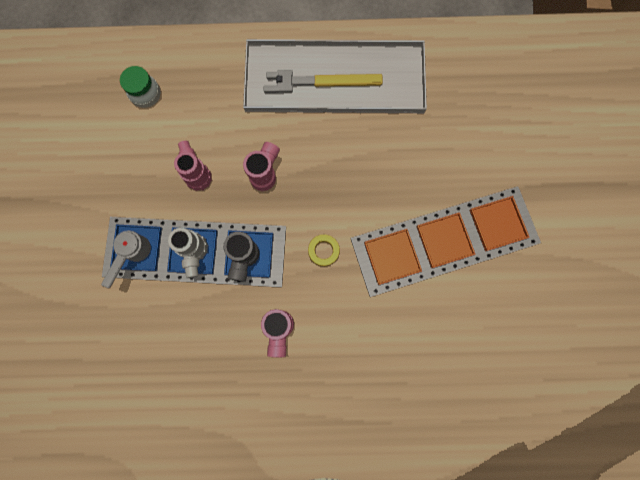

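View pics/scene0.png

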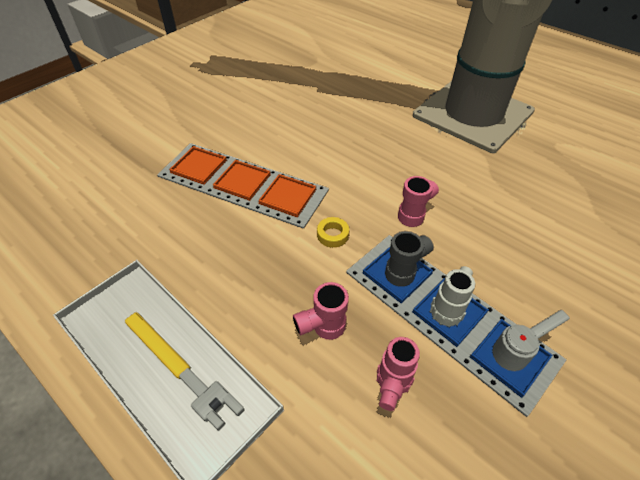

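The top view (left = robot's left, up = away) shows the blue row from left to right: lever (128,245), trap (183,243), tee (240,247). The orange dishes are at (392,258), (445,240) and (498,223), and the tape is at (323,250). The scene view agrees, and it shows pink lookalikes around the blue row. The lever goes to the right dish, the trap to the middle and the tee to the left.

```bash
cat >h.py <<'E'
import cv2,numpy as np
from cell import *
np.set_printoptions(precision=3,suppress=True)
def cloud(d,p):
    K=p["camera_matrix"];T=np.array(p["extrinsics"])
    v,u=np.mgrid[:480,:640]
    P=np.stack([(u-K[0][2])/K[0][0]*d,(v-K[1][2])/K[1][1]*d,d],-1)
    W=P@T[:3,:3].T+T[:3,3]; W[d<=0]=np.nan
    return W
def ray(uv,z,p):
    K=np.array(p["camera_matrix"]);T=np.array(p["extrinsics"])
    r=np.c_[np.atleast_2d(uv),np.ones(len(np.atleast_2d(uv)))]@np.linalg.inv(K).T@T[:3,:3].T
    o=T[:3,3]; return o+r*((z-o[2])/r[:,2])[:,None]
def tri(u1,p1,u2,p2):
    A=[];b=[]
    for u,p in((u1,p1),(u2,p2)):
        K=np.array(p["camera_matrix"]);T=np.array(p["extrinsics"])
        r=T[:3,:3]@np.linalg.inv(K)@[*u,1];r/=np.linalg.norm(r);M=np.eye(3)-np.outer(r,r)
        A.append(M);b.append(M@T[:3,3])
    x=np.linalg.lstsq(np.vstack(A),np.hstack(b),rcond=None)[0]
    return x,[np.linalg.norm(a@x-c) for a,c in zip(A,b)]
E
python3 - <<'E'
from h import *
D={}
for n in("top","scene"):
    f=np.load(n+"0.npz");p=camera_params(n);W=cloud(f["d"],p);im=f["im"]
    hsv=cv2.cvtColor(im,cv2.COLOR_RGB2HSV)
    print(n,"table z",np.nanmedian(W[...,2][(W[...,0]>350)&(W[...,0]<400)&(abs(W[...,1])<60)]))
    for c,lo,hi in(("orange",(3,170,120),(16,255,255)),("blue",(100,150,60),(125,255,255)),("yellow",(24,150,120),(34,255,255))):
        m=cv2.inRange(hsv,lo,hi)
        cs=[k for k in cv2.findContours(m,0,2)[0] if cv2.contourArea(k)>300]
        for k in cs:
            mm=np.zeros_like(m);cv2.drawContours(mm,[k],-1,255,-1);mm=cv2.erode(mm,np.ones((5,5)))
            q=k[:,0].astype(float);z=np.nanmedian(W[mm>0][:,2])
            w=ray(q,z if c=="yellow" else 16 if 0 else z,p)
            r=cv2.minAreaRect(w[:,:2].astype(np.float32))
            M=cv2.moments(k);print(" ",c,"px",np.array([M['m10'],M['m01']])/M['m00'],"floor z %.1f"%z,"rect",np.round(r[0],1),np.round(r[1],1),round(r[2],1))
    # fittings: highest layers
    x,y,z=np.moveaxis(W,-1,0)
    m=((x>350)&(x<700)&(y>40)&(y<430)&(z>35)&(z<130)).astype(np.uint8)
    N,L,st,_=cv2.connectedComponentsWithStats(m)
    for i in range(1,N):
        if st[i,4]<150: continue
        w=W[L==i];zt=np.percentile(w[:,2],97);t=w[w[:,2]>zt-4];col=np.median(im[L==i],0)
        (c,r)=cv2.minEnclosingCircle(t[:,:2].astype(np.float32))
        print("  obj",col,"top %.1f"%zt,"circ",np.round(c,1),"r %.1f"%r,"mid",w[:,:2].mean(0),len(t),st[i,:4])
E
```

```text
top table z 0.4812876574893039
  orange px [446.901 238.793] floor z 9.3 rect [ 505.7 -227.3] [78.8 78.5] 16.3
  orange px [498.663 223.164] floor z 9.4 rect [ 533.9 -325.3] [78.7 78.9] 16.1
  blue px [261.564 254.412] floor z 9.2 rect [488.4 106.1] [46.9 78. ] 85.9
  blue px [207.596 251.536] floor z 9.0 rect [496.4 202.3] [80.4 41.2] 0.9
  blue px [144.234 247.471] floor z 8.9 rect [505.8 323.9] [79.  78.3] 85.9
  obj [98. 58. 66.] top 85.7 circ [633.  215.6] r 20.1 mid [635.069 213.881] 417 [174 141  33  44]
  obj [88. 54. 59.] top 82.4 circ [629.1  97.5] r 23.7 mid [634.152  91.816] 575 [243 142  37  43]
  obj [111. 109. 102.] top 95.0 circ [501.9 217.8] r 19.9 mid [488.908 211.955] 459 [168 228  36  50]
  obj [135. 130. 124.] top 64.4 circ [476.6 332.7] r 48.0 mid [486.764 321.786] 440 [101 231  45  58]
  obj [56. 54. 52.] top 91.2 circ [489.9 126.7] r 23.9 mid [477.177 126.694] 663 [223 232  33  50]
  obj [53. 51. 50.] top 82.4 circ [365.6  68.2] r 23.6 mid [367.965  67.518] 604 [261 310  31  25]
scene table z 0.3376924207719867
  orange px [287.227 193.82 ] floor z 9.3 rect [ 
[... 486 characters left out ...]
   17.6] 89.3
  yellow px [332.642 229.204] floor z 16.8 rect [493.4  -8.7] [53.7 52.9] 4.2
  obj [107.  53.  63.] top 81.5 circ [367.4  70.1] r 24.8 mid [376.433  74.723] 416 [403 176  30  36]
  obj [42. 42. 40.] top 90.6 circ [491.7 129.1] r 24.0 mid [493.002 134.109] 658 [390 231  44  45]
  obj [102. 102.  91.] top 94.5 circ [503.4 220.8] r 20.2 mid [510.394 222.486] 570 [435 266  41  51]
  obj [117.  58.  69.] top 81.6 circ [630.7  99.6] r 24.0 mid [644.997  99.4  ] 849 [293 282  56  53]
  obj [151. 151. 140.] top 64.0 circ [478.  330.9] r 49.0 mid [497.669 327.422] 825 [498 310  72  54]
  obj [143.  73.  85.] top 85.5 circ [634.7 217.9] r 20.0 mid [650.85  223.565] 771 [379 336  41  75]
```

```bash
python3 - <<'E'
from h import *
P={n:camera_params(n) for n in("top","scene")}
dots={}
for n in P:
    f=np.load(n+"0.npz");p=P[n];W=cloud(f["d"],p);im=f["im"].astype(int)
    x,y,z=np.moveaxis(W,-1,0)
    red=(im[...,0]>im[...,1]+60)&(im[...,0]>im[...,2]+60)&(x>440)&(x<560)&(y>280)&(y<360)&(z>40)
    v,u=np.nonzero(red);dots[n]=(u.mean(),v.mean());print(n,"red",dots[n],W[red].mean(0),len(u))
    # branch directions: points in branch height band (above 6+3 floor)
    for o,c,lo,hi,rm in(("tee",(490.8,127.9),40,66,33),("trap",(502.6,219.3),38,64,30),("lever",np.nanmean(W[red],0)[:2],60,72,32)):
        r=np.hypot(x-c[0],y-c[1]);m=(r>rm)&(r<95 if o=="lever" else r<62)&(z>lo)&(z<hi)&(x<c[0])
        q=W[m]; d=q[:,:2].mean(0)-c; print("  ",o,m.sum(),"yaw %.1f"%np.degrees(np.arctan2(-d[1],-d[0])),"rmax %.1f"%r[m].max(), "zmax %.1f"%np.percentile(q[:,2],95))
print(tri(dots["top"],P["top"],dots["scene"],P["scene"]))
# height of tee/trap mouths by two-view triangulation of the top-rim ellipse centre
for o,zt,c in(("tee",91,(490.8,127.9)),("trap",95,(502.6,219.3))):
    px=[]
    for n in P:
        f=np.load(n+"0.npz");W=cloud(f["d"],P[n]);m=((np.hypot(W[...,0]-c[0],W[...,1]-c[1])<32)&(W[...,2]>zt-5)).astype(np.uint8)
        e=cv2.fitEllipse(cv2.convexHull(np.argwhere(m)[:,::-1].astype(np.float32)));px.append(e[0])
    print(o,px,tri(px[0],P["top"],px[1],P["scene"]))
E
```

```text
top red (np.float64(124.5), np.float64(243.0)) [504.207 320.117  61.417] 16
   tee 243 yaw -5.6 rmax 54.2 zmax 64.8
   trap 254 yaw 12.9 rmax 57.4 zmax 62.8
   lever 182 yaw -16.2 rmax 94.9 zmax 65.4
scene red (np.float64(522.6071428571429), np.float64(337.35714285714283)) [505.477 322.044  61.352] 28
   tee 169 yaw -22.5 rmax 53.6 zmax 64.8
   trap 58 yaw 6.8 rmax 56.6 zmax 59.9
   lever 266 yaw -17.1 rmax 82.4 zmax 65.4
(array([504.396, 321.634,  59.366]), [np.float64(0.5934948559613137), np.float64(0.5934948559614127)])
tee [(237.86317443847656, 246.2349395751953), (407.3834228515625, 243.32485961914062)] (array([489.841, 127.858,  84.677]), [np.float64(0.7153081017542253), np.float64(0.7153081017541629)])
trap [(179.96734619140625, 239.75999450683594), (460.1601257324219, 281.3224792480469)] (array([501.955, 220.102,  88.487]), [np.float64(0.8766169479560102), np.float64(0.8766169479560045)])
```

Emit:
{"api": "arm_command", "payload": {"deltas": [{"dx": 0.02,"dy": 0.04,"dz": 0.01,"yaw": 8},{"dx": 0.04,"dy": 0.08,"dz": 0.02,"yaw": 16},{"dx": 0.06,"dy": 0.12,"dz": 0.03,"yaw": 24},{"dx": 0.08,"dy": 0.16,"dz": 0.04,"yaw": 32},{"dx": 0.1,"dy": 0.2,"dz": 0.04,"yaw": 40},{"dx": 0.12,"dy": 0.24,"dz": 0.04,"yaw": 48},{"dx": 0.14,"dy": 0.28,"dz": 0.04,"yaw": 56},{"dx": 0.16,"dy": 0.32,"dz": 0.04,"yaw": 64},{"dx": 0.18,"dy": 0.36,"dz": 0.04,"yaw": 72},{"dx": 0.2,"dy": 0.4,"dz": 0.04,"yaw": 80},{"dx": 0.2,"dy": 0.44,"dz": 0.04,"yaw": 88},{"dx": 0.2,"dy": 0.48,"dz": 0.04,"yaw": 96},{"dx": 0.2,"dy": 0.52,"dz": 0.04,"yaw": 104},{"dx": 0.2,"dy": 0.56,"dz": 0.04,"yaw": 112},{"dx": 0.2,"dy": 0.6,"dz": 0.04,"yaw": 120},{"dx": 0.2,"dy": 0.64,"dz": 0.04,"yaw": 128},{"dx": 0.2,"dy": 0.68,"dz": 0.04,"yaw": 136},{"dx": 0.2,"dy": 0.72,"dz": 0.04,"yaw": 138},{"dx": 0.2,"dy": 0.76,"dz": 0.04,"yaw": 138},{"dx": 0.2,"dy": 0.76,"dz": 0.04,"yaw": 138}]}}

```text
invalid input at $.deltas[0]: expected keys dx, dy, dz, yaw, jaw
```

Emit:
{"api": "arm_command", "payload": {"deltas": [{"dx": 0.02,"dy": 0.04,"dz": 0.01,"yaw": 8,"jaw": 1},{"dx": 0.04,"dy": 0.08,"dz": 0.02,"yaw": 16,"jaw": 1},{"dx": 0.06,"dy": 0.12,"dz": 0.03,"yaw": 24,"jaw": 1},{"dx": 0.08,"dy": 0.16,"dz": 0.04,"yaw": 32,"jaw": 1},{"dx": 0.1,"dy": 0.2,"dz": 0.04,"yaw": 40,"jaw": 1},{"dx": 0.12,"dy": 0.24,"dz": 0.04,"yaw": 48,"jaw": 1},{"dx": 0.14,"dy": 0.28,"dz": 0.04,"yaw": 56,"jaw": 1},{"dx": 0.16,"dy": 0.32,"dz": 0.04,"yaw": 64,"jaw": 1},{"dx": 0.18,"dy": 0.36,"dz": 0.04,"yaw": 72,"jaw": 1},{"dx": 0.2,"dy": 0.4,"dz": 0.04,"yaw": 80,"jaw": 1},{"dx": 0.2,"dy": 0.44,"dz": 0.04,"yaw": 88,"jaw": 1},{"dx": 0.2,"dy": 0.48,"dz": 0.04,"yaw": 96,"jaw": 1},{"dx": 0.2,"dy": 0.52,"dz": 0.04,"yaw": 104,"jaw": 1},{"dx": 0.2,"dy": 0.56,"dz": 0.04,"yaw": 112,"jaw": 1},{"dx": 0.2,"dy": 0.6,"dz": 0.04,"yaw": 120,"jaw": 1},{"dx": 0.2,"dy": 0.64,"dz": 0.04,"yaw": 128,"jaw": 1},{"dx": 0.2,"dy": 0.68,"dz": 0.04,"yaw": 136,"jaw": 1},{"dx": 0.2,"dy": 0.72,"dz": 0.04,"yaw": 138,"jaw": 1},{"dx": 0.2,"dy": 0.76,"dz": 0.04,"yaw": 138,"jaw": 1},{"dx": 0.2,"dy": 0.76,"dz": 0.04,"yaw": 138,"jaw": 1}]}}

```text
clock: 2.1
eef_pos: [470.4, 176.3, 247.0]
tool_rot: [3.137, -0.001, 2.848]
force: [-0.8, -0.3, 0.1]
width: 85.2
gripper_force: 0.0
```

```bash
python3 - <<'E'
from h import *
s=read_state();print(s["eef_pos"],s["tool_rot"],s["qpos"])
p=camera_params("wrist");im,d=get_image("wrist");cv2.imwrite("pics/w1.png",im[:,:,::-1]);print(p["extrinsics"]);print(read_state()["eef_pos"])
p=camera_params("wrist");im,d=get_image("wrist");np.savez("w1.npz",im=im,d=d,K=p["camera_matrix"],T=p["extrinsics"])
E
```

```text
[470.407 176.304 247.046] [ 3.137 -0.001  2.848] [ 0.088  0.44  -0.711  1.858  0.339  0.966  0.507]
[[  0.289   0.924   0.25  407.758]
 [  0.957  -0.28   -0.071 194.789]
 [  0.005   0.259  -0.966 414.462]
 [  0.      0.      0.      1.   ]]
[470.677 172.503 246.544]
```

View pics/w1.png

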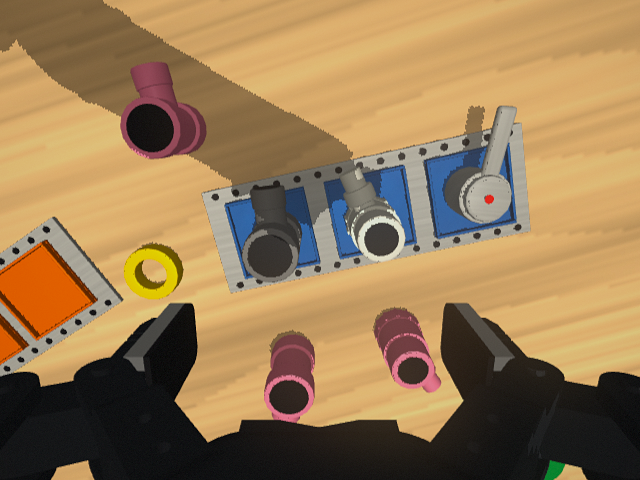

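The wrist view shows the tee mouth at (271,252), the trap mouth at (381,238), the lever's red dot at (489,199) with the lever pointing up to (505,110), the tape at (153,271), and a corner of the left orange dish.

```bash
cat >>h.py <<'E'
def objs(W):
    x,y,z=np.moveaxis(W,-1,0)
    for o,c,lo,hi,a,b,t in(("tee",(490.3,128),44,66,30,60,86),("trap",(502.3,220),42,64,30,62,90),("lever",(504.4,321.6),50,72,32,90,0)):
        r=np.hypot(x-c[0],y-c[1])
        cc=c
        if t: q=W[(r<32)&(z>t)&(z<t+12)]; cc,R=cv2.minEnclosingCircle(q[:,:2].astype(np.float32)); print(o,"top",np.round(cc,1),"r %.1f z %.1f"%(R,np.median(q[:,2])))
        m=(r>a)&(r<b)&(z>lo)&(z<hi)&(x<c[0]);q=W[m][:,:2].astype(np.float32)
        L=cv2.fitLine(q,cv2.DIST_HUBER,0,.01,.01).ravel(); L*=np.sign(L[0]); d=q.mean(0)-cc
        print("  yaw line %.1f  from centre %.1f  n %d rmax %.1f"%(np.degrees(np.arctan2(L[1],L[0])),np.degrees(np.arctan2(-d[1],-d[0])),m.sum(),r[m].max()))
E
python3 - <<'E'
from h import *
f=np.load("w1.npz");p=dict(camera_matrix=f["K"],extrinsics=f["T"]);W=cloud(f["d"],p);objs(W)
im=f["im"].astype(int);x,y,z=np.moveaxis(W,-1,0)
red=(im[...,0]>im[...,1]+60)&(im[...,0]>im[...,2]+60)&(x>440)&(x<560)&(y>280)&(y<360)&(z>40)
print("red",W[red].mean(0)); v,u=np.nonzero(red);px=(u.mean(),v.mean())
print(tri(px,p,(124.5,243.0),camera_params("top")),tri(px,p,(522.6,337.36),camera_params("scene")))
E
```

```text
tee top [492.2 128.6] r 23.9 z 89.3
  yaw line 70.0  from centre -12.3  n 886 rmax 52.1
trap top [503.9 220.1] r 19.8 z 93.1
  yaw line -24.8  from centre 9.2  n 812 rmax 54.8
  yaw line -42.9  from centre -15.5  n 1168 rmax 89.8
red [505.61  321.556  61.51 ]
(array([504.513, 320.183,  63.101]), [np.float64(0.9305291822839736), np.float64(0.9305291822834979)]) (array([505.601, 321.836,  61.361]), [np.float64(0.22010851127786824), np.float64(0.22010851127831066)])
```

Emit:
{"api": "arm_command", "payload": {"deltas": [{"dx": 0.01,"dy": 0.045,"dz": -0.01,"yaw": 0,"jaw": 1},{"dx": 0.02,"dy": 0.09,"dz": -0.03,"yaw": 0,"jaw": 1},{"dx": 0.03,"dy": 0.135,"dz": -0.05,"yaw": 0,"jaw": 1},{"dx": 0.0335,"dy": 0.152,"dz": -0.07,"yaw": 0,"jaw": 1},{"dx": 0.0335,"dy": 0.152,"dz": -0.1,"yaw": 0,"jaw": 1},{"dx": 0.0335,"dy": 0.152,"dz": -0.13,"yaw": 0,"jaw": 1},{"dx": 0.0335,"dy": 0.152,"dz": -0.15,"yaw": 0,"jaw": 1},{"dx": 0.0335,"dy": 0.152,"dz": -0.15,"yaw": 0,"jaw": 1},{"dx": 0.0335,"dy": 0.152,"dz": -0.15,"yaw": 0,"jaw": 1}]}}

```text
clock: 3.1
eef_pos: [505.6, 320.0, 96.7]
tool_rot: [-3.141, 0.0, 2.837]
force: [-0.5, -0.7, 0.9]
width: 85.5
gripper_force: 0.0
```

Emit:
{"api": "arm_command", "payload": {"deltas": [{"dx": 0,"dy": 0.001,"dz": -0.025,"yaw": 0,"jaw": 1},{"dx": 0,"dy": 0.001,"dz": -0.045,"yaw": 0,"jaw": 1},{"dx": 0,"dy": 0.001,"dz": -0.06,"yaw": 0,"jaw": 1},{"dx": 0,"dy": 0.001,"dz": -0.07,"yaw": 0,"jaw": 1},{"dx": 0,"dy": 0.001,"dz": -0.074,"yaw": 0,"jaw": 1},{"dx": 0,"dy": 0.001,"dz": -0.074,"yaw": 0,"jaw": 1},{"dx": 0,"dy": 0.001,"dz": -0.074,"yaw": 0,"jaw": 0.7},{"dx": 0,"dy": 0.001,"dz": -0.074,"yaw": 0,"jaw": 0.5},{"dx": 0,"dy": 0.001,"dz": -0.074,"yaw": 0,"jaw": 0.3},{"dx": 0,"dy": 0.001,"dz": -0.074,"yaw": 0,"jaw": 0.3},{"dx": 0,"dy": 0.001,"dz": -0.074,"yaw": 0,"jaw": 0.3},{"dx": 0,"dy": 0.001,"dz": -0.074,"yaw": 0,"jaw": 0.3},{"dx": 0,"dy": 0.001,"dz": -0.074,"yaw": 0,"jaw": 0.3}]}}

```text
clock: 4.4
eef_pos: [505.2, 322.3, 24.0]
tool_rot: [-3.142, 0.001, 2.839]
force: [-1.3, -2.5, 7.8]
width: 44.0
gripper_force: 59.7
```

Emit:
{"api": "arm_command", "payload": {"deltas": [{"dx": 0,"dy": 0,"dz": 0.01,"yaw": 0,"jaw": 0.3},{"dx": 0,"dy": 0,"dz": 0.03,"yaw": 0,"jaw": 0.3},{"dx": 0,"dy": 0,"dz": 0.06,"yaw": 0,"jaw": 0.3},{"dx": 0,"dy": 0,"dz": 0.09,"yaw": 0,"jaw": 0.3},{"dx": 0,"dy": 0,"dz": 0.12,"yaw": 0,"jaw": 0.3},{"dx": 0,"dy": 0,"dz": 0.15,"yaw": 0,"jaw": 0.3},{"dx": 0,"dy": 0,"dz": 0.16,"yaw": 0,"jaw": 0.3},{"dx": 0,"dy": 0,"dz": 0.16,"yaw": 0,"jaw": 0.3}]}}

```text
clock: 5.2
eef_pos: [505.6, 322.8, 183.9]
tool_rot: [3.14, 0.002, 2.839]
force: [0.9, -0.3, -4.0]
width: 43.2
gripper_force: 61.7
```

```bash
python3 - <<'E'
from h import *
s=read_state();print(s["eef_pos"],s["width"],s["gripper_force"])
im,d=get_image("wrist");im2,_=get_image("scene")
cv2.imwrite("pics/w2.png",np.hstack([cv2.resize(im,(400,300)),cv2.resize(im2,(400,300))])[:,:,::-1])
E
```

```text
[505.562 322.846 183.862] 43.23808755709077 61.6672682762146
```

View pics/w2.png

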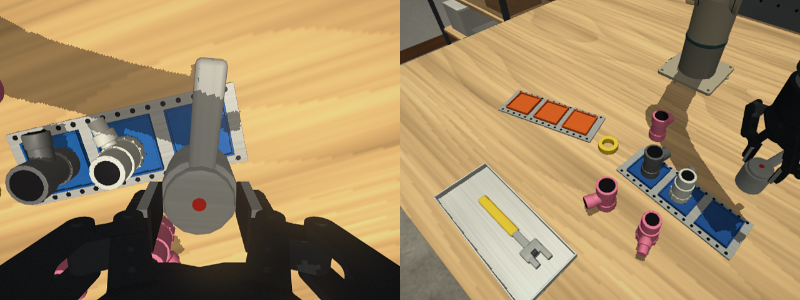

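The lever hangs in the jaws, and the tee and trap are untouched. I'll check its tilt and its offset from the TCP.

```bash
cat >>h.py <<'E'
def held(zlo=-60,zhi=80):
    s=read_state();e=s["eef_pos"];p=camera_params("wrist");im,d=get_image("wrist");W=cloud(d,p);im=im.astype(int)
    return e,p,im,W
E
python3 - <<'E'
from h import *
e,p,im,W=held();print(e)
x,y,z=np.moveaxis(W,-1,0)
red=(im[...,0]>im[...,1]+60)&(im[...,0]>im[...,2]+60)&(np.hypot(x-e[0],y-e[1])<30)&(z>150)
c=np.nanmedian(W[red],0);print("dot",c,"rel",c-e)
m=(np.hypot(x-c[0],y-c[1])<17)&(abs(z-c[2])<8)
q=W[m];n=np.linalg.svd(q-q.mean(0),full_matrices=False)[2][2];n*=np.sign(n[2]);print("normal",n,m.sum())
E
```

```text
[504.317 321.423 181.289]
dot [505.193 321.597 218.358] rel [ 0.877  0.174 37.07 ]
normal [0.001 0.002 1.   ] 6757
```

Emit:
{"api": "arm_command", "payload": {"deltas": [{"dx": 0,"dy": -0.01,"dz": 0.01,"yaw": 0,"jaw": 0.3},{"dx": 0,"dy": -0.03,"dz": 0.02,"yaw": 0,"jaw": 0.3},{"dx": 0,"dy": -0.06,"dz": 0.03,"yaw": 0,"jaw": 0.3},{"dx": 0,"dy": -0.09,"dz": 0.04,"yaw": 1,"jaw": 0.3},{"dx": 0,"dy": -0.12,"dz": 0.04,"yaw": 3,"jaw": 0.3},{"dx": 0,"dy": -0.15,"dz": 0.04,"yaw": 5,"jaw": 0.3},{"dx": 0,"dy": -0.18,"dz": 0.04,"yaw": 7,"jaw": 0.3},{"dx": 0,"dy": -0.21,"dz": 0.04,"yaw": 10,"jaw": 0.3},{"dx": 0,"dy": -0.24,"dz": 0.04,"yaw": 13,"jaw": 0.3},{"dx": 0,"dy": -0.27,"dz": 0.04,"yaw": 16,"jaw": 0.3},{"dx": 0,"dy": -0.3,"dz": 0.04,"yaw": 19,"jaw": 0.3},{"dx": 0,"dy": -0.33,"dz": 0.04,"yaw": 22,"jaw": 0.3},{"dx": 0,"dy": -0.36,"dz": 0.04,"yaw": 25,"jaw": 0.3},{"dx": 0,"dy": -0.39,"dz": 0.04,"yaw": 28,"jaw": 0.3},{"dx": 0,"dy": -0.42,"dz": 0.04,"yaw": 30,"jaw": 0.3},{"dx": 0,"dy": -0.45,"dz": 0.04,"yaw": 32,"jaw": 0.3},{"dx": 0,"dy": -0.47,"dz": 0.04,"yaw": 33,"jaw": 0.3},{"dx": 0,"dy": -0.48,"dz": 0.04,"yaw": 33,"jaw": 0.3},{"dx": 0,"dy": -0.48,"dz": 0.04,"yaw": 33,"jaw": 0.3}]}}

```text
clock: 7.25
eef_pos: [504.2, -159.3, 222.1]
tool_rot: [3.141, -0.001, -2.871]
force: [0.8, 0.0, -3.6]
width: 43.4
gripper_force: 61.8
```

```bash
python3 - <<'E'
from h import *
e,p,im,W=held();e,p,im,W=held();print(e,read_state()["qpos"],read_state()["tool_rot"],read_state()["width"])
cv2.imwrite("pics/w3.png",im.astype(np.uint8)[:,:,::-1])
x,y,z=np.moveaxis(W,-1,0)
hsv=cv2.cvtColor(im.astype(np.uint8),cv2.COLOR_RGB2HSV);m=cv2.inRange(hsv,(3,170,90),(16,255,255));m[y>-60]=0
for k in cv2.findContours(m,0,2)[0]:
    if cv2.contourArea(k)<600: continue
    mm=np.zeros_like(m);cv2.drawContours(mm,[k],-1,255,-1);mm=cv2.erode(mm,np.ones((7,7)))
    zf=np.nanmedian(W[mm>0][:,2])
    for zz in(zf,16):
        r=cv2.minAreaRect(ray(k[:,0].astype(float),zz,p)[:,:2].astype(np.float32));print("z %.1f"%zz,np.round(r[0],1),np.round(r[1],1),round(r[2],1),cv2.boundingRect(k))
m=cv2.inRange(hsv,(24,150,100),(34,255,255))
for k in cv2.findContours(m,0,2)[0]:
    if cv2.contourArea(k)>600: print("tape",cv2.minEnclosingCircle(ray(k[:,0].astype(float),19,p)[:,:2].astype(np.float32)))
E
```

```text
[ 504.522 -157.429  222.403] [ 0.81   0.554 -0.856  1.82   0.492  0.995  1.596] [ 3.14   0.    -2.867] 43.38139691110338
z 9.2 [ 507.4 -225. ] [80.7 81.5] 16.0 (201, 142, 92, 88)
z 16.0 [ 506.3 -224.1] [79.3 80.1] 16.0 (201, 142, 92, 88)
z 9.2 [ 535.2 -322.4] [80.8 83.9] 16.0 (87, 142, 101, 88)
z 16.0 [ 533.5 -319.8] [79.3 82.4] 16.0 (87, 142, 101, 88)
z 9.2 [ 474.8 -110.9] [80.6 43.5] 15.6 (351, 141, 50, 88)
z 16.0 [ 474.2 -112. ] [79.2 42.7] 15.6 (351, 141, 50, 88)
tape ((493.1862487792969, -9.509563446044922), 27.697811126708984)
```

View pics/w3.png

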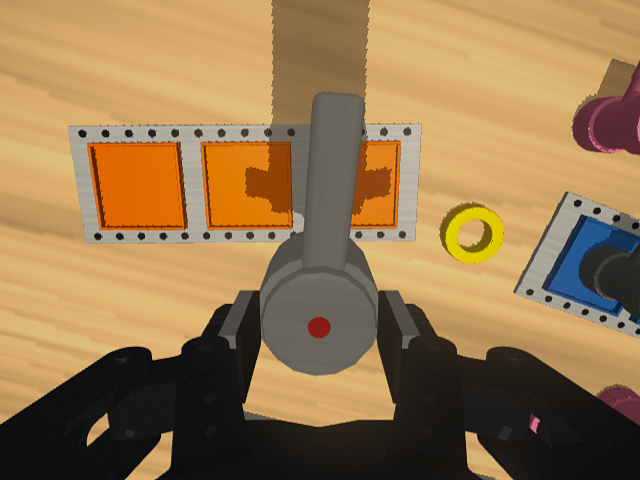

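The two fully visible orange dishes are at about (137,185) and (247,185), with the third partly behind the lever. The right dish centre is (534,-321.5), the middle is (506,-224.5), and the row is turned 16°. This is consistent with the earlier views.

Emit:
{"api": "arm_command", "payload": {"deltas": [{"dx": 0.003,"dy": -0.015,"dz": 0,"yaw": 0,"jaw": 0.3},{"dx": 0.009,"dy": -0.05,"dz": 0,"yaw": 0,"jaw": 0.3},{"dx": 0.016,"dy": -0.09,"dz": -0.01,"yaw": 0,"jaw": 0.3},{"dx": 0.023,"dy": -0.13,"dz": -0.03,"yaw": 0,"jaw": 0.3},{"dx": 0.028,"dy": -0.158,"dz": -0.06,"yaw": 0,"jaw": 0.3},{"dx": 0.029,"dy": -0.1645,"dz": -0.09,"yaw": 0,"jaw": 0.3},{"dx": 0.029,"dy": -0.1645,"dz": -0.12,"yaw": 0,"jaw": 0.3},{"dx": 0.029,"dy": -0.1645,"dz": -0.145,"yaw": 0,"jaw": 0.3},{"dx": 0.029,"dy": -0.1645,"dz": -0.165,"yaw": 0,"jaw": 0.3},{"dx": 0.029,"dy": -0.1645,"dz": -0.18,"yaw": 0,"jaw": 0.3},{"dx": 0.029,"dy": -0.1645,"dz": -0.182,"yaw": 0,"jaw": 0.3},{"dx": 0.029,"dy": -0.1645,"dz": -0.182,"yaw": 0,"jaw": 0.3}]}}

```text
clock: 8.55
eef_pos: [534.4, -321.9, 40.7]
tool_rot: [3.142, 0.0, -2.867]
force: [0.8, -0.8, -2.9]
width: 43.1
gripper_force: 61.9
```

Emit:
{"api": "arm_command", "payload": {"deltas": [{"dx": 0,"dy": 0,"dz": -0.005,"yaw": 0,"jaw": 0.3},{"dx": 0,"dy": 0,"dz": -0.01,"yaw": 0,"jaw": 0.3},{"dx": 0,"dy": 0,"dz": -0.013,"yaw": 0,"jaw": 0.3},{"dx": 0,"dy": 0,"dz": -0.015,"yaw": 0,"jaw": 0.3},{"dx": 0,"dy": 0,"dz": -0.016,"yaw": 0,"jaw": 0.3},{"dx": 0,"dy": 0,"dz": -0.016,"yaw": 0,"jaw": 0.3},{"dx": 0,"dy": 0,"dz": -0.016,"yaw": 0,"jaw": 0.3}]}}

```text
clock: 9.25
eef_pos: [534.1, -322.1, 24.7]
tool_rot: [-3.141, 0.0, -2.868]
force: [0.0, -0.8, -4.2]
width: 43.6
gripper_force: 61.9
```

Emit:
{"api": "arm_command", "payload": {"deltas": [{"dx": 0,"dy": 0,"dz": -0.001,"yaw": 0,"jaw": 0.3},{"dx": 0,"dy": 0,"dz": -0.001,"yaw": 0,"jaw": 0.3},{"dx": 0,"dy": 0,"dz": -0.001,"yaw": 0,"jaw": 0.6},{"dx": 0,"dy": 0,"dz": -0.001,"yaw": 0,"jaw": 0.8},{"dx": 0,"dy": 0,"dz": -0.001,"yaw": 0,"jaw": 1},{"dx": 0,"dy": 0,"dz": -0.001,"yaw": 0,"jaw": 1},{"dx": 0,"dy": 0,"dz": -0.001,"yaw": 0,"jaw": 1},{"dx": 0,"dy": 0,"dz": 0.01,"yaw": 0,"jaw": 1},{"dx": 0,"dy": 0,"dz": 0.03,"yaw": 0,"jaw": 1},{"dx": 0,"dy": 0,"dz": 0.07,"yaw": 0,"jaw": 1},{"dx": 0,"dy": 0,"dz": 0.11,"yaw": 0,"jaw": 1},{"dx": 0,"dy": 0,"dz": 0.15,"yaw": 0,"jaw": 1},{"dx": 0,"dy": 0,"dz": 0.17,"yaw": 0,"jaw": 1},{"dx": 0,"dy": 0,"dz": 0.17,"yaw": 0,"jaw": 1},{"dx": 0,"dy": 0,"dz": 0.17,"yaw": 0,"jaw": 1}]}}

```text
clock: 10.75
eef_pos: [533.8, -322.2, 195.2]
tool_rot: [-3.141, 0.0, -2.868]
force: [-0.7, -0.4, -1.1]
width: 85.4
gripper_force: 0.0
```

```bash
python3 - <<'E'
from h import *
e,p,im,W=held();print(e)
x,y,z=np.moveaxis(W,-1,0)
red=(im[...,0]>im[...,1]+60)&(im[...,0]>im[...,2]+60)&(np.hypot(x-534,y+322)<25)&(z>45)
c=np.nanmedian(W[red],0);m=(np.hypot(x-c[0],y-c[1])<17)&(abs(z-c[2])<8)
q=W[m];n=np.linalg.svd(q-q.mean(0),full_matrices=False)[2][2];print("dot",c,"normal",n*np.sign(n[2]))
im2,_=get_image("scene");cv2.imwrite("pics/w4.png",np.hstack([cv2.resize(im.astype(np.uint8),(400,300)),cv2.resize(im2,(400,300))])[:,:,::-1])
hsv=cv2.cvtColor(im.astype(np.uint8),cv2.COLOR_RGB2HSV);k=cv2.inRange(hsv,(3,170,90),(16,255,255));k[(abs(x-478.5)>55)|(abs(y+128)>55)]=0
r=cv2.minAreaRect(ray(np.argwhere(k)[:,::-1].astype(float),14,p)[:,:2].astype(np.float32));print("left dish",r)
E
```

```text
[ 533.799 -322.234  195.21 ]
dot [ 535.573 -321.775   61.072] normal [-0.001  0.003  1.   ]
left dish ((506.3394470214844, -224.98129272460938), (79.53329467773438, 279.8135681152344), 15.703445434570312)
```

View pics/w4.png

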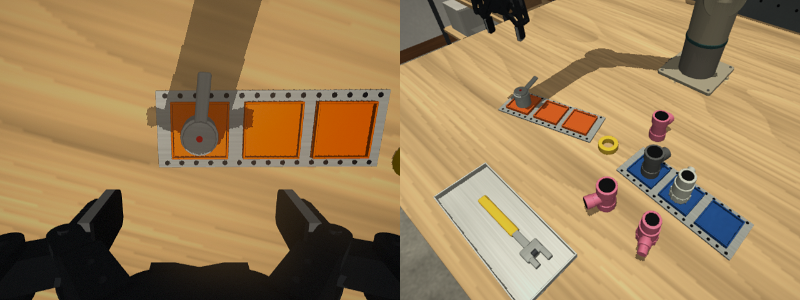

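The left half (wrist view) shows the lever upright in the right orange dish at (199,139), centred within 2 mm. The other two dishes are empty. The right half (scene view) shows the tape, tee and trap untouched. Next is the trap.

Emit:
{"api": "arm_command", "payload": {"deltas": [{"dx": -0.002,"dy": 0.03,"dz": 0.01,"yaw": 0,"jaw": 1},{"dx": -0.004,"dy": 0.075,"dz": 0.02,"yaw": -1,"jaw": 1},{"dx": -0.007,"dy": 0.12,"dz": 0.03,"yaw": -2,"jaw": 1},{"dx": -0.01,"dy": 0.165,"dz": 0.03,"yaw": -3,"jaw": 1},{"dx": -0.012,"dy": 0.21,"dz": 0.03,"yaw": -4,"jaw": 1},{"dx": -0.015,"dy": 0.255,"dz": 0.03,"yaw": -5,"jaw": 1},{"dx": -0.018,"dy": 0.3,"dz": 0.03,"yaw": -6,"jaw": 1},{"dx": -0.02,"dy": 0.345,"dz": 0.03,"yaw": -7,"jaw": 1},{"dx": -0.023,"dy": 0.39,"dz": 0.02,"yaw": -7,"jaw": 1},{"dx": -0.026,"dy": 0.435,"dz": 0.01,"yaw": -7,"jaw": 1},{"dx": -0.029,"dy": 0.48,"dz": 0,"yaw": -7,"jaw": 1},{"dx": -0.03,"dy": 0.52,"dz": -0.02,"yaw": -7,"jaw": 1},{"dx": -0.03,"dy": 0.542,"dz": -0.04,"yaw": -7,"jaw": 1},{"dx": -0.03,"dy": 0.542,"dz": -0.065,"yaw": -7,"jaw": 1},{"dx": -0.03,"dy": 0.542,"dz": -0.065,"yaw": -7,"jaw": 1},{"dx": -0.03,"dy": 0.542,"dz": -0.065,"yaw": -7,"jaw": 1}]}}

```text
clock: 12.45
eef_pos: [503.3, 219.2, 128.9]
tool_rot: [-3.141, -0.003, -2.99]
force: [0.2, 0.2, 0.1]
width: 85.1
gripper_force: 0.0
```

```bash
python3 - <<'E'
from h import *
e,p,im,W=held();print(e,read_state()["tool_rot"])
cv2.imwrite("pics/w5.png",im.astype(np.uint8)[:,:,::-1])
np.savez("w5.npz",im=im,W=W)
x,y,z=np.moveaxis(W,-1,0);q=W[(np.hypot(x-503.5,y-220)<30)&(z>89)&(z<100)];print(cv2.minEnclosingCircle(q[:,:2].astype(np.float32)),np.median(q[:,2]))
E
```

```text
[503.323 219.178 128.886] [-3.141 -0.001 -2.991]
((503.90191650390625, 220.3225860595703), 19.898860931396484) 93.142450546998
```

View pics/w5.png

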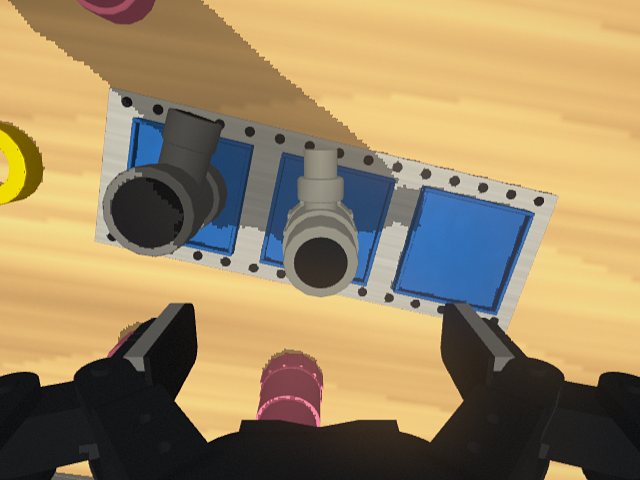

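The wrist view shows the trap mouth at (320,262), midway between the fingers, with its outlet pointing straight up the image, so it is aligned. The tee at (150,210) clears the left finger. I'm narrowing the jaws a little and descending.

Emit:
{"api": "arm_command", "payload": {"deltas": [{"dx": 0.0005,"dy": 0.001,"dz": -0.01,"yaw": 0,"jaw": 0.8},{"dx": 0.0005,"dy": 0.001,"dz": -0.025,"yaw": 0,"jaw": 0.8},{"dx": 0.0005,"dy": 0.001,"dz": -0.04,"yaw": 0,"jaw": 0.8},{"dx": 0.0005,"dy": 0.001,"dz": -0.055,"yaw": 0,"jaw": 0.8},{"dx": 0.0005,"dy": 0.001,"dz": -0.064,"yaw": 0,"jaw": 0.8},{"dx": 0.0005,"dy": 0.001,"dz": -0.067,"yaw": 0,"jaw": 0.8},{"dx": 0.0005,"dy": 0.001,"dz": -0.067,"yaw": 0,"jaw": 0.8},{"dx": 0.0005,"dy": 0.001,"dz": -0.067,"yaw": 0,"jaw": 0.5},{"dx": 0.0005,"dy": 0.001,"dz": -0.067,"yaw": 0,"jaw": 0.3},{"dx": 0.0005,"dy": 0.001,"dz": -0.067,"yaw": 0,"jaw": 0.2},{"dx": 0.0005,"dy": 0.001,"dz": -0.067,"yaw": 0,"jaw": 0.2},{"dx": 0.0005,"dy": 0.001,"dz": -0.067,"yaw": 0,"jaw": 0.2},{"dx": 0.0005,"dy": 0.001,"dz": -0.067,"yaw": 0,"jaw": 0.2}]}}

```text
clock: 13.8
eef_pos: [505.2, 221.1, 63.7]
tool_rot: [3.142, 0.002, -2.99]
force: [-0.9, -0.5, 6.3]
width: 35.9
gripper_force: 59.4
```

Emit:
{"api": "arm_command", "payload": {"deltas": [{"dx": 0,"dy": 0,"dz": 0.01,"yaw": 0,"jaw": 0.2},{"dx": 0,"dy": 0,"dz": 0.03,"yaw": 0,"jaw": 0.2},{"dx": 0,"dy": 0,"dz": 0.06,"yaw": 0,"jaw": 0.2},{"dx": 0,"dy": 0,"dz": 0.09,"yaw": 0,"jaw": 0.2},{"dx": 0,"dy": 0,"dz": 0.12,"yaw": 0,"jaw": 0.2},{"dx": 0,"dy": 0,"dz": 0.14,"yaw": 0,"jaw": 0.2},{"dx": 0,"dy": 0,"dz": 0.15,"yaw": 0,"jaw": 0.2},{"dx": 0,"dy": 0,"dz": 0.15,"yaw": 0,"jaw": 0.2}]}}

```text
clock: 14.6
eef_pos: [505.0, 221.2, 213.9]
tool_rot: [3.141, 0.002, -2.99]
force: [0.0, 0.3, -1.7]
width: 36.2
gripper_force: 60.3
```

```bash
cat >>h.py <<'E'
def ring(R):
    e,p,im,W=held();x,y,z=np.moveaxis(W,-1,0)
    q=W[(np.hypot(x-e[0],y-e[1])<R+6)&(z>e[2]+15)&(z<e[2]+45)]
    zt=np.percentile(q[:,2],90);t=q[abs(q[:,2]-zt)<5];n=np.linalg.svd(t-t.mean(0),full_matrices=False)[2][2]
    c,r=cv2.minEnclosingCircle(t[:,:2].astype(np.float32));print("tcp",e,read_state()["width"],"top rel",np.array(c)-e[:2],"r %.1f"%r,"z rel %.1f"%(np.median(t[:,2])-e[2]),"normal",n*np.sign(n[2]))
E
python3 -c "
from h import *
ring(20)"
```

```text
tcp [505.019 221.155 213.913] 35.69741088252712 top rel [-4.537 -0.659] r 24.5 z rel 29.6 normal [0.007 0.007 1.   ]
```

Emit:
{"api": "arm_command", "payload": {"deltas": [{"dx": 0,"dy": -0.01,"dz": 0,"yaw": 0,"jaw": 0.2},{"dx": 0,"dy": -0.03,"dz": 0,"yaw": 0,"jaw": 0.2},{"dx": 0,"dy": -0.06,"dz": 0,"yaw": 1,"jaw": 0.2},{"dx": 0,"dy": -0.095,"dz": 0,"yaw": 2,"jaw": 0.2},{"dx": 0,"dy": -0.13,"dz": 0,"yaw": 3,"jaw": 0.2},{"dx": 0,"dy": -0.165,"dz": 0,"yaw": 4,"jaw": 0.2},{"dx": 0.001,"dy": -0.2,"dz": 0,"yaw": 5,"jaw": 0.2},{"dx": 0.001,"dy": -0.235,"dz": 0,"yaw": 6,"jaw": 0.2},{"dx": 0.001,"dy": -0.27,"dz": 0,"yaw": 7,"jaw": 0.2},{"dx": 0.001,"dy": -0.305,"dz": 0,"yaw": 7,"jaw": 0.2},{"dx": 0.001,"dy": -0.34,"dz": 0,"yaw": 7,"jaw": 0.2},{"dx": 0.002,"dy": -0.375,"dz": 0,"yaw": 7,"jaw": 0.2},{"dx": 0.002,"dy": -0.405,"dz": 0,"yaw": 7,"jaw": 0.2},{"dx": 0.002,"dy": -0.43,"dz": -0.01,"yaw": 7,"jaw": 0.2},{"dx": 0.002,"dy": -0.444,"dz": -0.03,"yaw": 7,"jaw": 0.2},{"dx": 0.002,"dy": -0.445,"dz": -0.06,"yaw": 7,"jaw": 0.2},{"dx": 0.002,"dy": -0.445,"dz": -0.09,"yaw": 7,"jaw": 0.2},{"dx": 0.002,"dy": -0.445,"dz": -0.115,"yaw": 7,"jaw": 0.2},{"dx": 0.002,"dy": -0.445,"dz": -0.13,"yaw": 7,"jaw": 0.2},{"dx": 0.002,"dy": -0.445,"dz": -0.13,"yaw": 7,"jaw": 0.2}]}}

```text
clock: 16.65
eef_pos: [504.1, -223.9, 80.1]
tool_rot: [3.138, -0.005, -2.868]
force: [0.1, 0.5, -1.5]
width: 35.6
gripper_force: 60.3
```

Emit:
{"api": "arm_command", "payload": {"deltas": [{"dx": 0.001,"dy": 0,"dz": 0,"yaw": 0,"jaw": 0.2},{"dx": 0.001,"dy": -0.001,"dz": -0.005,"yaw": 0,"jaw": 0.2},{"dx": 0.001,"dy": -0.001,"dz": -0.01,"yaw": 0,"jaw": 0.2},{"dx": 0.001,"dy": -0.001,"dz": -0.014,"yaw": 0,"jaw": 0.2},{"dx": 0.001,"dy": -0.001,"dz": -0.016,"yaw": 0,"jaw": 0.2},{"dx": 0.001,"dy": -0.001,"dz": -0.016,"yaw": 0,"jaw": 0.2},{"dx": 0.001,"dy": -0.001,"dz": -0.016,"yaw": 0,"jaw": 0.2}]}}

```text
clock: 17.35
eef_pos: [507.5, -225.1, 66.7]
tool_rot: [-3.142, 0.0, -2.868]
force: [0.4, 0.3, -1.3]
width: 35.5
gripper_force: 60.3
```

Emit:
{"api": "arm_command", "payload": {"deltas": [{"dx": -0.0005,"dy": 0,"dz": -0.001,"yaw": 0,"jaw": 0.2},{"dx": -0.0005,"dy": 0,"dz": -0.002,"yaw": 0,"jaw": 0.2},{"dx": -0.0005,"dy": 0,"dz": -0.003,"yaw": 0,"jaw": 0.2},{"dx": -0.0005,"dy": 0,"dz": -0.003,"yaw": 0,"jaw": 0.2},{"dx": -0.0005,"dy": 0,"dz": -0.003,"yaw": 0,"jaw": 0.2}]}}

```text
clock: 17.85
eef_pos: [507.2, -225.2, 63.8]
tool_rot: [-3.141, 0.0, -2.868]
force: [-0.3, -0.1, 0.6]
width: 36.0
gripper_force: 60.7
```

Contact is just felt (force z changed from -1.3 to +0.6). I'm opening and lifting.

Emit:
{"api": "arm_command", "payload": {"deltas": [{"dx": 0,"dy": 0,"dz": 0,"yaw": 0,"jaw": 0.5},{"dx": 0,"dy": 0,"dz": 0,"yaw": 0,"jaw": 0.7},{"dx": 0,"dy": 0,"dz": 0,"yaw": 0,"jaw": 0.8},{"dx": 0,"dy": 0,"dz": 0,"yaw": 0,"jaw": 0.8},{"dx": 0,"dy": 0,"dz": 0,"yaw": 0,"jaw": 0.8},{"dx": 0,"dy": 0,"dz": 0.01,"yaw": 0,"jaw": 0.8},{"dx": 0,"dy": 0,"dz": 0.03,"yaw": 0,"jaw": 0.8},{"dx": 0,"dy": 0,"dz": 0.06,"yaw": 0,"jaw": 0.9},{"dx": 0,"dy": 0,"dz": 0.09,"yaw": 0,"jaw": 1},{"dx": 0,"dy": 0,"dz": 0.12,"yaw": 0,"jaw": 1},{"dx": 0,"dy": 0,"dz": 0.13,"yaw": 0,"jaw": 1},{"dx": 0,"dy": 0,"dz": 0.13,"yaw": 0,"jaw": 1},{"dx": 0,"dy": 0,"dz": 0.13,"yaw": 0,"jaw": 1}]}}

```text
clock: 19.15
eef_pos: [506.2, -225.2, 192.9]
tool_rot: [3.141, -0.001, -2.868]
force: [0.0, -0.3, 0.3]
width: 85.6
gripper_force: 0.0
```

```bash
python3 - <<'E'
from h import *
e,p,im,W=held();print(e)
x,y,z=np.moveaxis(W,-1,0)
q=W[(np.hypot(x-506,y+224.5)<32)&(z>88)&(z<105)]
n=np.linalg.svd(q-q.mean(0),full_matrices=False)[2][2];print(cv2.minEnclosingCircle(q[:,:2].astype(np.float32)),np.median(q[:,2]),n)
im2,_=get_image("scene");cv2.imwrite("pics/w6.png",np.hstack([cv2.resize(im.astype(np.uint8),(400,300)),cv2.resize(im2,(400,300))])[:,:,::-1])
E
```

```text
[ 506.186 -225.248  192.938]
((506.76898193359375, -225.92642211914062), 19.974180221557617) 93.17676372136458 [-0.013 -0.004  1.   ]
```

View pics/w6.png

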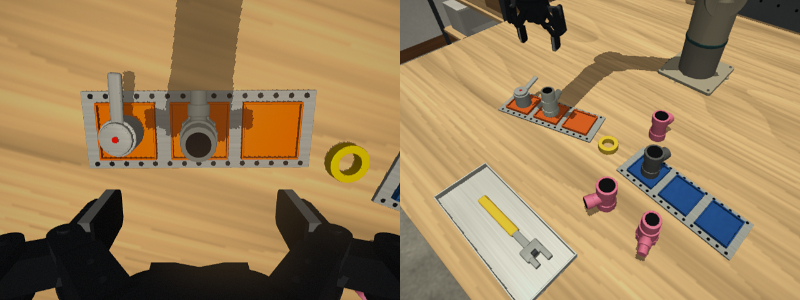

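In both views the trap stands upright in the middle orange dish at (506.8,-225.9), with its top at 93 mm. The lever and tape are undisturbed. The tee is next.

Emit:
{"api": "arm_command", "payload": {"deltas": [{"dx": -0.001,"dy": 0.02,"dz": 0.01,"yaw": -2,"jaw": 1},{"dx": -0.003,"dy": 0.06,"dz": 0.02,"yaw": -5,"jaw": 1},{"dx": -0.005,"dy": 0.1,"dz": 0.02,"yaw": -9,"jaw": 1},{"dx": -0.007,"dy": 0.14,"dz": 0.02,"yaw": -13,"jaw": 1},{"dx": -0.009,"dy": 0.18,"dz": 0.02,"yaw": -17,"jaw": 1},{"dx": -0.011,"dy": 0.22,"dz": 0.02,"yaw": -21,"jaw": 1},{"dx": -0.012,"dy": 0.26,"dz": 0.01,"yaw": -25,"jaw": 1},{"dx": -0.013,"dy": 0.3,"dz": 0,"yaw": -26.5,"jaw": 1},{"dx": -0.014,"dy": 0.335,"dz": -0.02,"yaw": -26.5,"jaw": 1},{"dx": -0.014,"dy": 0.354,"dz": -0.04,"yaw": -26.5,"jaw": 1},{"dx": -0.014,"dy": 0.354,"dz": -0.06,"yaw": -26.5,"jaw": 1},{"dx": -0.014,"dy": 0.354,"dz": -0.06,"yaw": -26.5,"jaw": 1},{"dx": -0.014,"dy": 0.354,"dz": -0.06,"yaw": -26.5,"jaw": 1}]}}

```text
clock: 20.55
eef_pos: [492.3, 128.5, 133.0]
tool_rot: [-3.141, -0.002, 2.953]
force: [-0.1, 1.1, 0.2]
width: 85.2
gripper_force: 0.0
```

```bash
python3 - <<'E'
from h import *
e,p,im,W=held();print(e,read_state()["tool_rot"])
cv2.imwrite("pics/w7.png",im.astype(np.uint8)[:,:,::-1])
x,y,z=np.moveaxis(W,-1,0);q=W[(np.hypot(x-492,y-128.5)<32)&(z>85)&(z<96)];print(cv2.minEnclosingCircle(q[:,:2].astype(np.float32)),np.median(q[:,2]))
E
```

```text
[492.348 128.477 132.968] [-3.141 -0.     2.952]
((492.2249450683594, 128.38845825195312), 23.937850952148438) 89.19178301985139
```

View pics/w7.png

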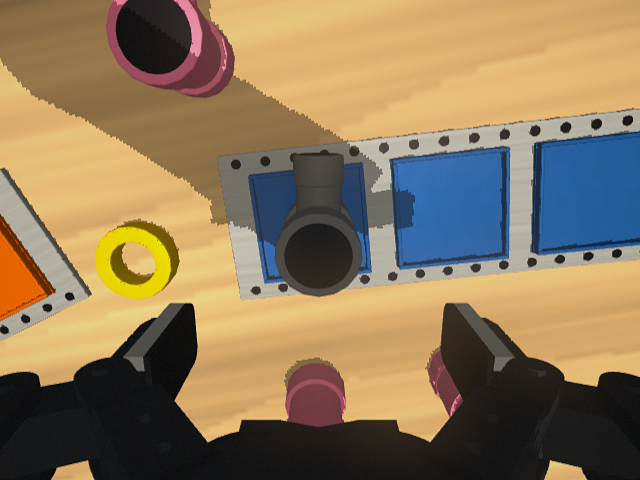

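The wrist view shows the tee mouth at (318,256), centred and aligned between the fingers. The tape at (137,259) is clear. I'm descending.

Emit:
{"api": "arm_command", "payload": {"deltas": [{"dx": 0,"dy": 0,"dz": -0.015,"yaw": 0,"jaw": 1},{"dx": 0,"dy": 0,"dz": -0.035,"yaw": 0,"jaw": 1},{"dx": 0,"dy": 0,"dz": -0.055,"yaw": 0,"jaw": 1},{"dx": 0,"dy": 0,"dz": -0.067,"yaw": 0,"jaw": 1},{"dx": 0,"dy": 0,"dz": -0.071,"yaw": 0,"jaw": 1},{"dx": 0,"dy": 0,"dz": -0.071,"yaw": 0,"jaw": 1},{"dx": 0,"dy": 0,"dz": -0.071,"yaw": 0,"jaw": 0.7},{"dx": 0,"dy": 0,"dz": -0.071,"yaw": 0,"jaw": 0.5},{"dx": 0,"dy": 0,"dz": -0.071,"yaw": 0,"jaw": 0.3},{"dx": 0,"dy": 0,"dz": -0.071,"yaw": 0,"jaw": 0.3},{"dx": 0,"dy": 0,"dz": -0.071,"yaw": 0,"jaw": 0.3},{"dx": 0,"dy": 0,"dz": -0.071,"yaw": 0,"jaw": 0.3}]}}

```text
clock: 21.8
eef_pos: [492.8, 124.0, 64.4]
tool_rot: [-3.133, 0.001, 2.95]
force: [-3.4, -9.4, 22.6]
width: 25.9
gripper_force: 10.9
```

Emit:
{"api": "arm_command", "payload": {"deltas": [{"dx": 0,"dy": 0,"dz": 0.01,"yaw": 0,"jaw": 0.3},{"dx": 0,"dy": 0,"dz": 0.03,"yaw": 0,"jaw": 0.3},{"dx": 0,"dy": 0,"dz": 0.06,"yaw": 0,"jaw": 0.3},{"dx": 0,"dy": 0,"dz": 0.09,"yaw": 0,"jaw": 0.3},{"dx": 0,"dy": 0,"dz": 0.12,"yaw": 0,"jaw": 0.3},{"dx": 0,"dy": 0,"dz": 0.14,"yaw": 0,"jaw": 0.3},{"dx": 0,"dy": 0,"dz": 0.15,"yaw": 0,"jaw": 0.3},{"dx": 0,"dy": 0,"dz": 0.15,"yaw": 0,"jaw": 0.3}]}}

```text
clock: 22.6
eef_pos: [493.7, 129.3, 213.8]
tool_rot: [3.14, 0.002, 2.953]
force: [-0.7, 0.4, -0.5]
width: 25.3
gripper_force: 0.0
```

```bash
python3 -c "
from h import *
ring(24)"
```

```text
tcp [493.718 129.334 213.756] 25.809565667360783 top rel [-5.584  1.354] r 26.7 z rel 41.9 normal [-0.013  0.     1.   ]
```

The grasp closed to 26 mm with no force, so the tee was not held. I'll look.

```bash
python3 - <<'E'
from h import *
e,p,im,W=held();im2,_=get_image("scene")
cv2.imwrite("pics/w8.png",np.hstack([cv2.resize(im.astype(np.uint8),(400,300)),im2[180:420,320:640][:300].repeat(1,0)[:, :].copy() if 0 else cv2.resize(im2[190:415,330:630],(400,300))])[:,:,::-1])
np.savez("w8.npz",W=W,im=im)
E
```

```text
(no output)
```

View pics/w8.png

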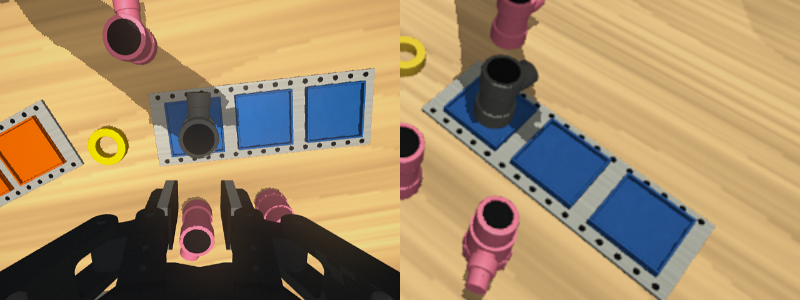

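The tee still stands upright in its dish. The pads slipped off its rim because I gripped too high: the open pads stand farther back. I'll re-measure and grip lower.

```bash
python3 - <<'E'
from h import *
W=np.load("w8.npz")["W"];x,y,z=np.moveaxis(W,-1,0);q=W[(np.hypot(x-492,y-128.5)<40)&(z>84)&(z<96)]
n=np.linalg.svd(q-q.mean(0),full_matrices=False)[2][2];print(cv2.minEnclosingCircle(q[:,:2].astype(np.float32)),np.median(q[:,2]),n)
c=cv2.minEnclosingCircle(q[:,:2].astype(np.float32))[0]
r=np.hypot(x-c[0],y-c[1]);m=(r>30)&(r<60)&(z>44)&(z<66);d=np.median(W[m][:,:2],0)-c;print("yaw",np.degrees(np.arctan2(-d[1],-d[0])),m.sum())
print(read_state()["eef_pos"],read_state()["tool_rot"])
E
```

```text
((492.39288330078125, 128.3815155029297), 23.964994430541992) 89.21963842758635 [-0.006  0.003  1.   ]
yaw -10.794815308131529 1174
[492.268 128.501 211.561] [-3.141 -0.002  2.953]
```

Emit:
{"api": "arm_command", "payload": {"deltas": [{"dx": 0,"dy": 0,"dz": 0,"yaw": 0,"jaw": 1},{"dx": 0,"dy": 0,"dz": -0.02,"yaw": 0,"jaw": 1},{"dx": 0,"dy": 0,"dz": -0.05,"yaw": 0,"jaw": 1},{"dx": 0,"dy": 0,"dz": -0.08,"yaw": 0,"jaw": 1},{"dx": 0,"dy": 0,"dz": -0.1,"yaw": 0,"jaw": 1},{"dx": 0,"dy": 0,"dz": -0.125,"yaw": 0,"jaw": 1},{"dx": 0,"dy": 0,"dz": -0.145,"yaw": 0,"jaw": 1},{"dx": 0,"dy": 0,"dz": -0.155,"yaw": 0,"jaw": 1},{"dx": 0,"dy": 0,"dz": -0.16,"yaw": 0,"jaw": 1},{"dx": 0,"dy": 0,"dz": -0.16,"yaw": 0,"jaw": 1},{"dx": 0,"dy": 0,"dz": -0.16,"yaw": 0,"jaw": 1}]}}

```text
clock: 23.85
eef_pos: [493.4, 129.2, 53.2]
tool_rot: [3.141, 0.001, 2.953]
force: [0.3, 0.1, -0.3]
width: 85.4
gripper_force: 0.0
```

Emit:
{"api": "arm_command", "payload": {"deltas": [{"dx": 0,"dy": 0,"dz": 0,"yaw": 0,"jaw": 0.8},{"dx": 0,"dy": 0,"dz": 0,"yaw": 0,"jaw": 0.7},{"dx": 0,"dy": 0,"dz": 0,"yaw": 0,"jaw": 0.6},{"dx": 0,"dy": 0,"dz": 0,"yaw": 0,"jaw": 0.5},{"dx": 0,"dy": 0,"dz": 0,"yaw": 0,"jaw": 0.4},{"dx": 0,"dy": 0,"dz": 0,"yaw": 0,"jaw": 0.4},{"dx": 0,"dy": 0,"dz": 0,"yaw": 0,"jaw": 0.4},{"dx": 0,"dy": 0,"dz": 0,"yaw": 0,"jaw": 0.4}]}}

```text
clock: 24.65
eef_pos: [493.5, 128.8, 53.5]
tool_rot: [-3.141, 0.001, 2.953]
force: [-0.3, -0.3, 8.0]
width: 45.3
gripper_force: 60.0
```

Emit:
{"api": "arm_command", "payload": {"deltas": [{"dx": 0,"dy": 0,"dz": 0.01,"yaw": 0,"jaw": 0.3},{"dx": 0,"dy": 0,"dz": 0.03,"yaw": 0,"jaw": 0.3},{"dx": 0,"dy": 0,"dz": 0.06,"yaw": 0,"jaw": 0.3},{"dx": 0,"dy": 0,"dz": 0.09,"yaw": 0,"jaw": 0.3},{"dx": 0,"dy": 0,"dz": 0.12,"yaw": 0,"jaw": 0.3},{"dx": 0,"dy": 0,"dz": 0.14,"yaw": 0,"jaw": 0.3},{"dx": 0,"dy": 0,"dz": 0.15,"yaw": 0,"jaw": 0.3},{"dx": 0,"dy": 0,"dz": 0.15,"yaw": 0,"jaw": 0.3}]}}

```text
clock: 25.45
eef_pos: [493.6, 129.0, 203.8]
tool_rot: [3.141, 0.002, 2.952]
force: [-0.1, -0.4, -1.0]
width: 45.0
gripper_force: 61.6
```

```bash
python3 -c "
from h import *
ring(24)"
```

```text
tcp [493.554 129.03  203.756] 45.31629024039596 top rel [-5.348  1.008] r 28.6 z rel 35.8 normal [-0.009  0.011  1.   ]
```

The tee is held upright with 62 N of grip force. Carrying it to the left orange dish.

Emit:
{"api": "arm_command", "payload": {"deltas": [{"dx": 0,"dy": -0.01,"dz": 0,"yaw": 1,"jaw": 0.3},{"dx": -0.001,"dy": -0.03,"dz": 0,"yaw": 3,"jaw": 0.3},{"dx": -0.003,"dy": -0.06,"dz": 0,"yaw": 6,"jaw": 0.3},{"dx": -0.005,"dy": -0.09,"dz": 0,"yaw": 10,"jaw": 0.3},{"dx": -0.007,"dy": -0.12,"dz": 0,"yaw": 14,"jaw": 0.3},{"dx": -0.009,"dy": -0.15,"dz": 0,"yaw": 18,"jaw": 0.3},{"dx": -0.011,"dy": -0.18,"dz": 0,"yaw": 22,"jaw": 0.3},{"dx": -0.013,"dy": -0.21,"dz": 0,"yaw": 25,"jaw": 0.3},{"dx": -0.015,"dy": -0.24,"dz": 0,"yaw": 26.5,"jaw": 0.3},{"dx": -0.015,"dy": -0.255,"dz": -0.01,"yaw": 26.5,"jaw": 0.3},{"dx": -0.015,"dy": -0.257,"dz": -0.035,"yaw": 26.5,"jaw": 0.3},{"dx": -0.015,"dy": -0.257,"dz": -0.065,"yaw": 26.5,"jaw": 0.3},{"dx": -0.015,"dy": -0.257,"dz": -0.095,"yaw": 26.5,"jaw": 0.3},{"dx": -0.015,"dy": -0.257,"dz": -0.12,"yaw": 26.5,"jaw": 0.3},{"dx": -0.015,"dy": -0.257,"dz": -0.133,"yaw": 26.5,"jaw": 0.3},{"dx": -0.015,"dy": -0.257,"dz": -0.133,"yaw": 26.5,"jaw": 0.3},{"dx": -0.015,"dy": -0.257,"dz": -0.133,"yaw": 26.5,"jaw": 0.3}]}}

```text
clock: 27.2
eef_pos: [478.3, -127.4, 69.7]
tool_rot: [3.141, 0.0, -2.867]
force: [0.2, -0.2, -0.6]
width: 45.3
gripper_force: 61.6
```

Emit:
{"api": "arm_command", "payload": {"deltas": [{"dx": 0,"dy": 0,"dz": -0.005,"yaw": 0,"jaw": 0.3},{"dx": 0,"dy": 0,"dz": -0.01,"yaw": 0,"jaw": 0.3},{"dx": 0,"dy": 0,"dz": -0.014,"yaw": 0,"jaw": 0.3},{"dx": 0,"dy": 0,"dz": -0.016,"yaw": 0,"jaw": 0.3},{"dx": 0,"dy": 0,"dz": -0.016,"yaw": 0,"jaw": 0.3},{"dx": 0,"dy": 0,"dz": -0.016,"yaw": 0,"jaw": 0.3}]}}

```text
clock: 27.8
eef_pos: [478.1, -128.2, 53.7]
tool_rot: [-3.141, 0.0, -2.868]
force: [-0.1, -0.3, -1.2]
width: 44.8
gripper_force: 61.7
```

Emit:
{"api": "arm_command", "payload": {"deltas": [{"dx": 0,"dy": 0,"dz": -0.001,"yaw": 0,"jaw": 0.3},{"dx": 0,"dy": 0,"dz": -0.001,"yaw": 0,"jaw": 0.3},{"dx": 0,"dy": 0,"dz": -0.001,"yaw": 0,"jaw": 0.6},{"dx": 0,"dy": 0,"dz": -0.001,"yaw": 0,"jaw": 0.8},{"dx": 0,"dy": 0,"dz": -0.001,"yaw": 0,"jaw": 0.9},{"dx": 0,"dy": 0,"dz": -0.001,"yaw": 0,"jaw": 0.9},{"dx": 0,"dy": 0,"dz": -0.001,"yaw": 0,"jaw": 0.9},{"dx": 0,"dy": 0,"dz": 0.01,"yaw": 0,"jaw": 0.9},{"dx": 0,"dy": 0,"dz": 0.03,"yaw": 0,"jaw": 0.9},{"dx": 0,"dy": 0,"dz": 0.06,"yaw": 0,"jaw": 1},{"dx": 0,"dy": 0,"dz": 0.1,"yaw": 0,"jaw": 1},{"dx": 0,"dy": 0,"dz": 0.14,"yaw": 0,"jaw": 1},{"dx": 0,"dy": 0,"dz": 0.17,"yaw": 0,"jaw": 1},{"dx": 0,"dy": 0,"dz": 0.18,"yaw": 0,"jaw": 1},{"dx": 0,"dy": 0,"dz": 0.18,"yaw": 0,"jaw": 1}]}}

```text
clock: 29.3
eef_pos: [478.7, -128.3, 235.1]
tool_rot: [-3.14, 0.002, -2.868]
force: [1.2, -0.1, -0.5]
width: 85.1
gripper_force: 0.0
```

```bash
python3 - <<'E'
from h import *
e,p,im,W=held();e,p,im,W=held();print(e)
x,y,z=np.moveaxis(W,-1,0)
for c,t,R in(((478.5,-128),85,32),((506,-225),89,30),((535,-322),58,18)):
    q=W[(np.hypot(x-c[0],y-c[1])<R)&(z>t)&(z<t+12)]
    if len(q)<10: print("none");continue
    n=np.linalg.svd(q-q.mean(0),full_matrices=False)[2][2];print(cv2.minEnclosingCircle(q[:,:2].astype(np.float32)),np.median(q[:,2]),n)
m=cv2.inRange(cv2.cvtColor(im.astype(np.uint8),cv2.COLOR_RGB2HSV),(24,150,100),(34,255,255))
for k in cv2.findContours(m,0,2)[0]:
    if cv2.contourArea(k)>600: print("tape",cv2.minEnclosingCircle(ray(k[:,0].astype(float),19,p)[:,:2].astype(np.float32)))
im2,_=get_image("scene");cv2.imwrite("pics/w9.png",np.hstack([cv2.resize(im.astype(np.uint8),(400,300)),cv2.resize(im2,(400,300))])[:,:,::-1])
E
```

```text
[ 477.654 -128.354  233.674]
((478.4012145996094, -128.77374267578125), 23.9793643951416) 89.24442633433105 [-0.002  0.     1.   ]
((506.70208740234375, -225.67901611328125), 20.204408645629883) 93.15313300667333 [-0.01   0.006  1.   ]
((534.998291015625, -322.0002746582031), 17.990581512451172) 61.027757526721444 [-0.003 -0.005  1.   ]
tape ((493.0390319824219, -9.327853202819824), 27.567895889282227)
```

View pics/w9.png

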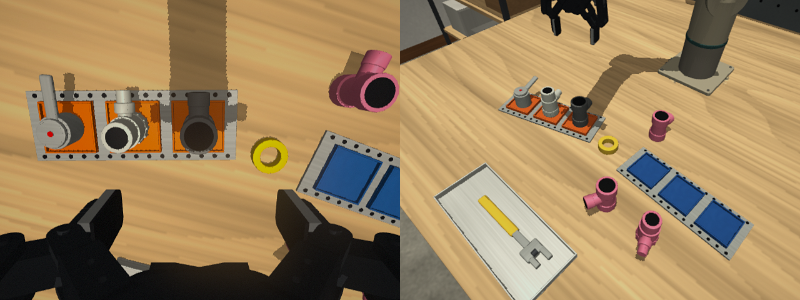

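In both views all three fittings stand upright and centred in the orange dishes: lever at (50,133), trap at (120,135) and tee at (198,137) in the wrist half. The tape has not moved and the gripper is clear. Handing in.

```bash
python3 -c "
from cell import *
print(finish_job())"
```

```text
the job is handed in; nothing more can be done
None
```

I handed the job in at about 29 s: the lever is in the right orange dish, the trap in the middle and the tee in the left, all upright and within about 2 mm of centre. The tape did not move, and the tee took a second grasp after the first slipped off its rim.

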